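Shut and lock the instrument case with its quarter-turn fastener

TASK

Push the ajar lid of the grey instrument case fully shut, then set a fingertip in the slot of the large round quarter-turn fastener on the lid and turn it clockwise as far as it goes, so that the lid is locked. Only push with the fingers and lift nothing: do not raise the lid, do not turn the fastener before the lid is shut, and leave the loose things around the case where they are.

Things in the scene. Friction and masses are not known exactly. Their poses are not given: they have to be found in the camera images.
- case: Grey case fixed to the bench, 190 mm (its x) by 150 mm (its y); top 66 mm above the bench with the lid shut. Origin: centre of its underside, z up. The lid's hinge line is parallel to its y, at x = +95 mm, z = 60 mm; the lid's free edge is the front, at x = -95 mm, and faces roughly to the robot's right.
- lid (a joint): Angle of the lid, rad: 0 is shut against a hard stop, larger is more open (starts ajar at 0.14 to 0.32). The lid is a plate 190 x 150 x 6 mm. A stiff hinge keeps it where it is left; pushing it shut takes about 3 N at the free edge.
- lid_press (a point): Middle of the flat strip (39 mm wide) on top of the lid between its free edge and the guard ring: the place to push. 20 mm in from the edge, 170 mm from the hinge line; moves with the lid; z = the lid's outward normal, x points to the hinge. With the lid shut it is at x = -75, y = 0, z = 66 mm in the case's frame.
- cam (a joint): Angle of the fastener in the lid, rad: starts unlocked at 0 to 0.3, grows clockwise seen from above, 1.571 is locked, at a hard stop. Turning takes about 0.07 N m (3 N at 24 mm from the axis); it stays where left. Its tongue under the lid must pass under a strike in the case, so turning it first stops the lid from shutting.
- slot (a point): Centre of the slot's floor, on the fastener's axis (lid shut: x = -5, y = 0, z = 70 mm in the case's frame). Slot right across a disc 88 mm in diameter, 30 mm wide between two D-shaped cheeks, 14 mm deep. The point turns with it: y along the slot, z out of the lid. At cam = 0 its axes match the case's; locked, the slot's -y end is at the front.
- ring (a point): Centre of the fixed guard ring round the fastener, at the height of its rim and of the tops of the cheeks (18 mm above the lid; z = 84 mm with the lid shut). Inner diameter 92 mm, outer 102 mm; it closes the ends of the slot. Axes as the lid. A fingertip in the slot well off this axis, moved round it, turns the fastener.
- spanner: Bystander: loose chrome combination spanner 143 x 23 x 7 mm, lying beside the case's front. Origin: centre of its underside.
- alloy_block: Bystander: loose machined alloy block 32 x 36 x 34 mm beside the case's front. Origin: centre of its underside.
- solder_reel: Bystander: loose reel of solder, 56 mm wide, 36 mm tall, behind the hinge side of the case. Origin: centre of its underside.
- pvc_offcut: Bystander: loose offcut of white plastic bar, 30 x 55 x 24 mm, behind the hinge side of the case. Origin: centre of its underside.
- insulating_tape: Bystander: loose small roll of tape, 58 mm across, 19 mm tall. Origin: centre of its underside.

How it is judged:
On the way, in this order (a step that is already met when the one before it is completed fails the run):
1. the lid is pushed shut while the fastener is still unlocked (value of joint lid below 0.02 rad and value of joint cam below 0.8 rad), for 0.2 s.
2. the fastener is turned to its locked position with the lid shut (value of joint lid below 0.02 rad and value of joint cam above 1.42 rad), for 0.2 s.
At the end, for the whole second after the job is handed in: The lid is shut (within 0.02 rad), the fastener is locked (turned past 1.42 of 1.571 rad) and at rest, and every loose bystander is within 30 mm of where it was (all of step 2 and velocity of joint cam between -0.05 and 0.05 rad/s and distance of each of spanner, alloy_block, solder_reel, pvc_offcut, insulating_tape from where it was at the start of the episode below 0.03 m); the robot touches nothing.
It fails at once if the lid is raised (opened beyond 0.42 rad) (value of joint lid above 0.42 rad).
It fails at once if the fastener is turned to lock before the lid is shut (value of joint lid above 0.06 rad and value of joint cam above 0.8 rad).
It fails at once if a bystander is lifted or carried off (distance of any of spanner, alloy_block, solder_reel, pvc_offcut, insulating_tape from where it was at the start of the episode above 0.03 m or height (world z) of any of spanner, alloy_block, solder_reel, pvc_offcut, insulating_tape above 0.02 m).
It also fails if it takes over 45 s, if anything falls off the work surface, if the arm or the gripper's body presses on something with over 40 N, if the wrist force passes 120 N, or if a joint passes its speed limit or range.

ROBOT

A 7-joint arm with a two-finger parallel gripper is mounted at the origin on the work surface; the furniture and walls round the work are solid. World frame = base frame: x ahead of the robot, y to its left, z up, the work surface at z = 0. Lengths are in m, angles in rad, forces in N, time in s.
With the tool pointing down it reaches from about 0.425 to 0.825 m from the base axis. Payload 3.6 kg.
Tool frame: the origin (TCP) lies on the centre line of the jaws, within the pads' length; the fingertips stand r.tips_ahead ahead of it and the grasp point (between the pads) lies 2 mm behind it (r.tips_ahead is the distance from the TCP to the fingertips, in m); z points along the fingers, y is the line along which they close (so a half turn about z gives the same grasp; the last joint's range is limited). The gripper opens to 93 mm and grips with 3 to 60 N. Pads are 15 mm wide; open, the fingers measure 128 mm over their backs; the gripper's body (75 mm by 188 mm) begins 65 mm behind the grasp point.
Start: joints at [-1.288, 0.615, -0.013, 1.423, 0.008, 1.103, -0.04], TCP at [0.198, 0.619, 0.236] pointing down, gripper open.
Joint ranges: [-3.12, 3.12], [-0.3, 2.06], [-1.34, 1.32], [0.26, 2.42], [-1.36, 4.5], [0.01, 1.98], [-2.84, 2.84]. Speed limits (rad/s): [2.79, 2.79, 3.14, 3.14, 3.14, 3.14, 3.14].

INTERFACE

Orientations are given as [roll, pitch, yaw] about the fixed x, y, z axes, in that order (R = Rz(yaw) Ry(pitch) Rx(roll)).
In Python, from rig import r gives the robot as it stands.
- The arm moves only by the shell command python3 -m crank 'ROWS'. ROWS is JSON, a list of rows, each an object with "gripper": the opening, from 0 (shut) to 1 (fully open); "xyz": the shift along the tool's x, y, z in mm, a list of three; "rotation": the turn, a rotation vector about the tool's x, y, z in degrees, a list of three. In form: [{"gripper": gripper, "xyz": [dx, dy, dz], "rotation": [wx, wy, wz]}, ...]. A call has 1 to 8 rows; each row shifts and turns the commanded pose from where the row before left it, along the tool's axes as they then stand; what a row does not reach is not made up. A row lasts 1/12 s, in which the tool goes at most 41.7 mm and 7.16 degrees, less where a joint would pass 70% of its speed; a pose out of reach is approached as far as the arm can. A call with a gripper value outside its range is refused whole. The fingers move at their own pace and stop on an object; the grip force is fixed at half the most. Time passes only in rows, so rows that do not move let the fingers close. It gives the time, the measured TCP pose, the force, the opening and the grip force at its end, in the units of the state.
- r.state(): the state, without advancing time (a new reading comes with each control period).
- r.grab_frame(name): name is "side" or "top"; returns the picture (480x640x3 uint8, red, green, blue); there is no depth.
- r.camera_model(name): a dict with "fx", "fy", "cx", "cy" (pixels), "k1" (the pictures are not rectified: a ray, as slopes to the right and down, at radius r is drawn at 1 + k1 r^2 times it, then the intrinsics apply), "world_to_cam" (4x4, takes a point from world to camera coordinates). Camera axes: x right, y up, looking along -z (the intrinsics and any distortion apply to the point x, -y, -z); pixel columns grow to the right and rows downward; lengths in m; the calibration is good to about 2 mm. A picture is of the moment at which its call begins. camera_model takes no time and is no camera call.
- r.hand_in(): hands the job in; it is judged then, once.
The state is a dict: "time": time; "joint_pos": joint angles; "joint_vel": joint speeds; "joint_efforts": joint torques, N m; "tcp_pos": TCP position; "tcp_rot": TCP orientation; "wrist_force": force on the tool from outside, world axes, zero at the start; "wrist_torque": the same for the moment, N m; "grip_width": finger opening in m; "gripper_force": force on a finger pad.
Only numpy, scipy, OpenCV 4.12 (cv2) and the standard library are available. Lean on these libraries where they do the work, as an engineer would, in place of code of your own. Each camera call takes 0.05 s, during which the arm holds its last target. There are 200 camera calls.

## Working session

There is one attempt and no reset: what is moved stays moved. The work goes in short steps, Python scripts to look and compute and a shell command to move; the robot and the scene stay as the last step left them, time stands still between calls to the robot, and variables do not carry over. Pictures are saved under pics/ and viewed, at most 10 in all, crops included, and the job is handed in when it is done.

```bash
mkdir -p pics
python3 - <<'E'
from rig import r
import cv2
for n in("side","top"):
    cv2.imwrite(f"pics/{n}0.png",r.grab_frame(n)[:,:,::-1]); m=r.camera_model(n); print({k:(v if k!="world_to_cam" else [list(map(lambda a:round(float(a),4),x)) for x in v]) for k,v in m.items()})
print(r.state(), r.tips_ahead)
E
```

```text
{'fx': 469.02328594458214, 'fy': 469.02328594458214, 'cx': 313.0229245352142, 'cy': 238.59595041380368, 'k1': -0.08141040792987393, 'world_to_cam': [[0.9343, -0.3562, -0.0142, -0.4743], [0.2187, 0.5411, 0.812, -0.2594], [-0.2816, -0.7618, 0.5835, -0.683], [0.0, 0.0, 0.0, 1.0]]}
{'fx': 539.6493066636674, 'fy': 539.6493066636674, 'cx': 319.3255071698037, 'cy': 239.6597062982451, 'k1': -0.13687898618048192, 'world_to_cam': [[0.0135, -0.9998, 0.0112, 0.1165], [0.9968, 0.0144, 0.079, -0.5581], [-0.0792, 0.0101, 0.9968, -0.9182], [0.0, 0.0, 0.0, 1.0]]}
{'time': 0.1, 'joint_pos': array([-1.28849169,  0.61580845, -0.01262559,  1.42471707,  0.00810757,
        1.10341586, -0.04040564]), 'joint_vel': array([ 2.33686610e-03, -5.07798189e-04,  2.88337415e-04, -3.14882109e-03,
       -2.00721701e-03, -4.98821551e-05,  3.44589945e-04]), 'joint_efforts': array([ 1.19315289e-03, -4.60042977e+01,  2.10057520e-01, -1.66243601e+01,
       -6.11526472e-02,  1.69332989e-02,  1.08217014e-04]), 'tcp_pos': array([0.19733013, 0.61861941, 0.23461323]), 'tcp_rot': array([-3.13929433e+00,  2.98323897e-05,  2.83285858e+00]), 'wrist_force': array([-0.17324804,  0.13401485,  0.0797442 ]), 'wrist_torque': array([ 0.04451256, -0.00841535, -0.06052926]), 'gripper_force': 0.0, 'grip_width': 0.09288169743460326} 0.017
```

View pics/side0.png

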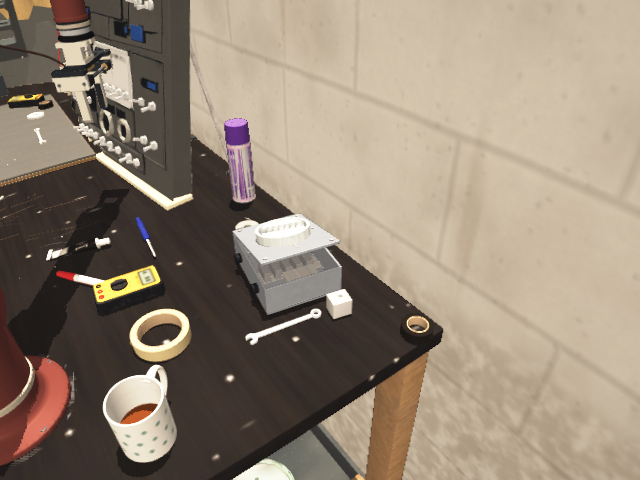

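View pics/top0.png

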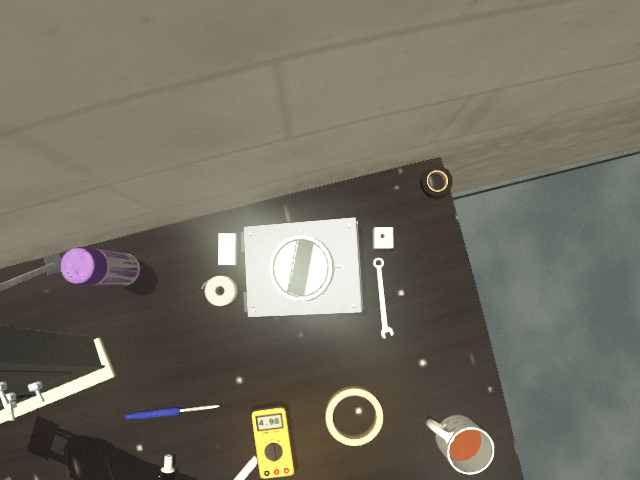

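The case sits at about (303,267) in the top view with its free edge to the right. The rack is at lower left and the purple can at (100,265). Next I take an enlarged crop and compute approximate positions.

```bash
cat > h.py <<'E'
import numpy as np, cv2
from rig import r
def par(n):
    m=r.camera_model(n); K=np.array([[m["fx"],0,m["cx"]],[0,m["fy"],m["cy"]],[0,0,1]]); 
    W=np.diag([1,-1,-1,1])@np.array(m["world_to_cam"]); return K,np.array([m["k1"],0,0,0,0]),W
def ray(n,p):
    K,d,W=par(n); u=cv2.undistortPoints(np.array([[p]],float),K,d)[0,0]
    R=W[:3,:3]; return -R.T@W[:3,3], R.T@np.array([*u,1])
def at(n,p,z):
    o,d=ray(n,p); return o+d*(z-o[2])/d[2]
def proj(n,P):
    K,d,W=par(n); return cv2.projectPoints(np.array(P,float).reshape(-1,3),cv2.Rodrigues(W[:3,:3])[0],W[:3,3],K,d)[0][:,0]
E
python3 - <<'E'
from h import *
a=cv2.imread("pics/top0.png")[205:330,195:405]; b=cv2.imread("pics/side0.png")[205:325,225:365]
a=cv2.resize(a,None,fx=3.8,fy=3.8,interpolation=2); cv2.imwrite("pics/c1.png",a)
cv2.imwrite("pics/c2.png",cv2.resize(b,None,fx=5,fy=5,interpolation=2))
for p in [(110,370),(0,420),(100,265),(140,285),(355,415),(270,420),(440,158),(0,275)]: print(p,at("top",p,0).round(3))
print(at("side",(172,206),0),at("side",(100,155),0),at("side",(243,202),0))
E
```

```text
(110, 370) [0.318 0.496 0.   ]
(0, 420) [0.214 0.712 0.   ]
(100, 265) [0.506 0.52  0.   ]
(140, 285) [0.472 0.444 0.   ]
(355, 415) [0.249 0.057 0.   ]
(270, 420) [0.238 0.207 0.   ]
(440, 158) [ 0.711 -0.094  0.   ]
(0, 275) [0.484 0.717 0.   ]
[0.32339097 0.49791187 0.        ] [1.50719275e-01 8.90188782e-01 1.11022302e-16] [0.49233308 0.4484566  0.        ]
```

View pics/c1.png

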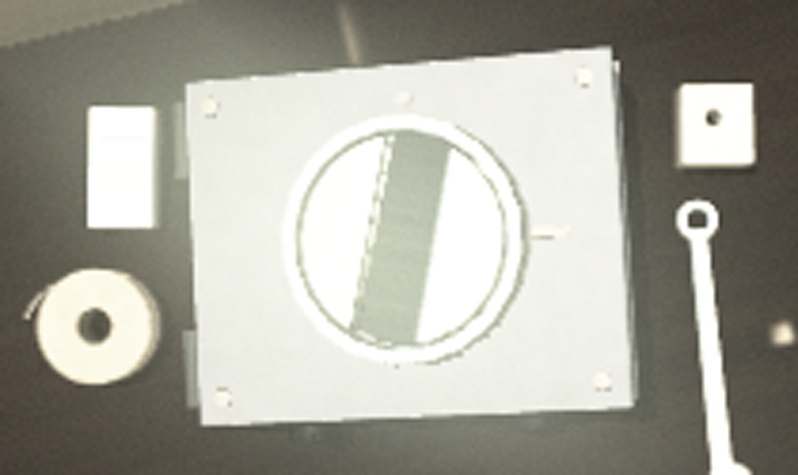

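View pics/c2.png

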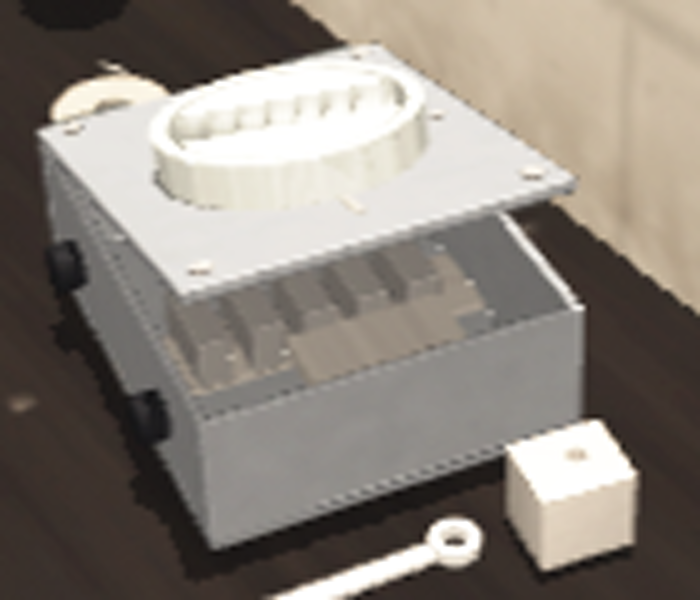

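The crops show the lid corners at (188,85), (203,425), (610,47) and (635,405) in c1. In c2 they are at (38,133), (178,296), (577,185) and (378,45). The slot is turned slightly clockwise. I'll fit a pose to these points.

```bash
cat >> h.py <<'E'
def lidpt(q,P): # q=x,y,yaw,lid ; P in case frame, lid shut
    P=np.array(P,float).reshape(-1,3)-[.095,0,.06]; c,s=np.cos(q[3]),np.sin(q[3])
    P=np.stack([c*P[:,0]+s*P[:,2],P[:,1],-s*P[:,0]+c*P[:,2]],1)+[.095,0,.06]; return case(q,P)
def case(q,P):
    P=np.array(P,float).reshape(-1,3); c,s=np.cos(q[2]),np.sin(q[2])
    return np.stack([c*P[:,0]-s*P[:,1]+q[0],s*P[:,0]+c*P[:,1]+q[1],P[:,2]],1)
E
python3 - <<'E'
from h import *
from scipy.optimize import least_squares
L=[[.095,-.075,.066],[.095,.075,.066],[-.095,-.075,.066],[-.095,.075,.066]]
t=np.array([(188,85),(203,425),(610,47),(635,405)])/3.8+[195,205]
s=np.array([(378,45),(38,133),(577,185),(178,296)])/5+[225,205]
sc=np.array([(218,548),(205,425),(582,310)])/5+[225,205]; C=[[-.095,.075,0],[-.095,.075,.06],[-.095,-.075,.06]]
f=lambda q:np.concatenate([proj("top",lidpt(q,L))-t,proj("side",lidpt(q,L))-s,proj("side",case(q,C))-sc])
o=least_squares(lambda q:f(q).ravel(),[.55,.03,1.57,.2]);q=o.x;print(q.round(4),f(q).round(1).tolist())
# slot line angle from top: edges of floor, approx at rim centre
a,b=[at("top",np.array(p)/3.8+[195,205],.10) for p in((420,130),(385,342))]
d=a-b;print("slot dir deg",np.degrees(np.arctan2(d[1],d[0])),"case -y dir",np.degrees(q[2])-90)
print("press now",lidpt(q,[-.075,0,.066]),"press shut",case(q,[-.075,0,.066]),"slot",case(q,[-.005,0,.07]))
E
```

```text
[0.5058 0.1486 1.6441 0.2424] [[-0.4, -1.1], [0.3, -0.1], [1.4, -0.9], [1.0, 0.0], [-1.0, -1.2], [-0.9, -1.0], [0.2, -0.8], [0.4, 0.3], [-1.3, 0.2], [-1.2, 0.0], [0.4, -1.1]]
slot dir deg -8.476749296467437 case -y dir 4.202622913270574
press now [[0.5108008  0.08016104 0.10663401]] press shut [[0.51127064 0.07376699 0.066     ]] slot [[0.50614077 0.14357877 0.07      ]]
```

```bash
python3 -m crank '[{"gripper":0.42,"xyz":[-10,-32,0],"rotation":[0,0,0]},{"gripper":0.42,"xyz":[-10,-32,0],"rotation":[0,0,0]},{"gripper":0.42,"xyz":[-10,-32,0],"rotation":[0,0,0]},{"gripper":0.42,"xyz":[-10,-32,0],"rotation":[0,0,0]},{"gripper":0.42,"xyz":[-11,-33,0],"rotation":[0,0,0]},{"gripper":0.42,"xyz":[-34,-16,0],"rotation":[0,0,0]},{"gripper":0.42,"xyz":[-34,-16,0],"rotation":[0,0,0]},{"gripper":0.42,"xyz":[-34,-16,0],"rotation":[0,0,0]}]'
python3 -m crank '[{"gripper":0.42,"xyz":[-34,-16,0],"rotation":[0,0,0]},{"gripper":0.42,"xyz":[-34,-16,0],"rotation":[0,0,0]},{"gripper":0.42,"xyz":[-34,-16,0],"rotation":[0,0,0]},{"gripper":0.42,"xyz":[0,0,0],"rotation":[0,0,7]},{"gripper":0.42,"xyz":[0,0,0],"rotation":[0,0,7]},{"gripper":0.42,"xyz":[0,0,0],"rotation":[0,0,7]},{"gripper":0.42,"xyz":[0,0,0],"rotation":[0,0,7]},{"gripper":0.42,"xyz":[0,0,0],"rotation":[0,0,7]}]'
python3 -m crank '[{"gripper":0.42,"xyz":[0,0,0],"rotation":[0,0,7]},{"gripper":0.42,"xyz":[0,0,0],"rotation":[0,0,7]},{"gripper":0.42,"xyz":[0,0,0],"rotation":[0,0,7]},{"gripper":0.42,"xyz":[0,0,0],"rotation":[0,0,7]},{"gripper":0.42,"xyz":[0,0,0],"rotation":[0,0,5]},{"gripper":0.42,"xyz":[0,0,0],"rotation":[0,0,0]}]'
```

```text
time: 0.77
tcp_pos: [0.28, 0.3722, 0.2357]
tcp_rot: [-3.141, -0.0, 2.835]
wrist_force: [0.4, 0.1, 0.2]
grip_width: 0.0445
gripper_force: 0.0
time: 1.43
tcp_pos: [0.3622, 0.2965, 0.2353]
tcp_rot: [-3.141, -0.0, 2.215]
wrist_force: [-0.5, -0.1, -0.6]
grip_width: 0.0385
gripper_force: 0.0
time: 1.93
tcp_pos: [0.362, 0.2968, 0.2353]
tcp_rot: [-3.141, 0.001, 1.645]
wrist_force: [-0.6, 0.5, -0.4]
grip_width: 0.0391
gripper_force: 0.0
```

```bash
python3 -m crank '[{"gripper":0.42,"xyz":[-34,19,0],"rotation":[0,0,0]},{"gripper":0.42,"xyz":[-34,19,0],"rotation":[0,0,0]},{"gripper":0.42,"xyz":[-34,19,0],"rotation":[0,0,0]},{"gripper":0.42,"xyz":[-34,19,0],"rotation":[0,0,0]},{"gripper":0.42,"xyz":[-34,19,0],"rotation":[0,0,0]},{"gripper":0.42,"xyz":[-34,19,0],"rotation":[0,0,0]},{"gripper":0.42,"xyz":[-31,18,0],"rotation":[0,0,0]},{"gripper":0.42,"xyz":[0,0,30],"rotation":[0,0,0]}]'
python3 -m crank '[{"gripper":0.42,"xyz":[0,0,30],"rotation":[0,0,0]},{"gripper":0.42,"xyz":[0,0,10],"rotation":[0,0,0]},{"gripper":0.42,"xyz":[0,0,0],"rotation":[0,0,0]}]'
python3 - <<'E'
from h import *
cv2.imwrite("pics/s1.png",cv2.resize(r.grab_frame("side")[150:330,200:400,::-1],None,fx=3.3,fy=3.3)); s=r.state(); print(s["joint_pos"].round(2))
E
```

```text
time: 2.6
tcp_pos: [0.5195, 0.0637, 0.2103]
tcp_rot: [3.125, 0.005, 1.636]
wrist_force: [1.2, -0.9, -0.4]
grip_width: 0.0392
gripper_force: 0.0
time: 2.85
tcp_pos: [0.5094, 0.0725, 0.1631]
tcp_rot: [-3.135, 0.0, 1.648]
wrist_force: [0.4, 0.1, -0.1]
grip_width: 0.0389
gripper_force: 0.0
[-0.42  0.52  0.35  1.9  -0.24  0.77  0.14]
```

View pics/s1.png

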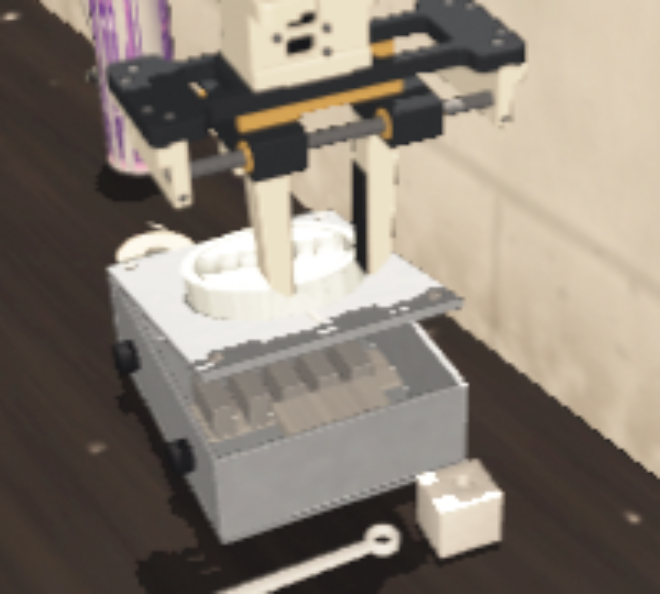

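The fingertips hang over the front strip, at about (277,292) and (378,272) in the crop, clear of the ring. I push down now.

```bash
python3 -m crank '[{"gripper":0.42,"xyz":[0,0,12],"rotation":[0,0,0]},{"gripper":0.42,"xyz":[0,0,12],"rotation":[0,0,0]},{"gripper":0.42,"xyz":[0,0,12],"rotation":[0,0,0]},{"gripper":0.42,"xyz":[0,0,8],"rotation":[0,0,0]},{"gripper":0.42,"xyz":[0,0,8],"rotation":[0,0,0]},{"gripper":0.42,"xyz":[0,0,8],"rotation":[0,0,0]}]'
python3 -m crank '[{"gripper":0.42,"xyz":[0,0,5],"rotation":[0,0,0]},{"gripper":0.42,"xyz":[0,0,5],"rotation":[0,0,0]},{"gripper":0.42,"xyz":[0,0,5],"rotation":[0,0,0]},{"gripper":0.42,"xyz":[0,0,3],"rotation":[0,0,0]},{"gripper":0.42,"xyz":[0,0,0],"rotation":[0,0,0]}]'
```

```text
time: 3.4
tcp_pos: [0.5129, 0.0725, 0.1064]
tcp_rot: [3.138, 0.0, 1.647]
wrist_force: [-0.8, -1.3, 1.7]
grip_width: 0.0391
gripper_force: 0.8
time: 3.82
tcp_pos: [0.5111, 0.0728, 0.087]
tcp_rot: [-3.14, -0.0, 1.646]
wrist_force: [-0.4, -0.1, -0.0]
grip_width: 0.0392
gripper_force: 0.0
```

```bash
python3 -m crank '[{"gripper":0.42,"xyz":[0,0,2],"rotation":[0,0,0]},{"gripper":0.42,"xyz":[0,0,2],"rotation":[0,0,0]},{"gripper":0.42,"xyz":[0,0,1],"rotation":[0,0,0]},{"gripper":0.42,"xyz":[0,0,0],"rotation":[0,0,0]}]'
python3 -m crank '[{"gripper":0.42,"xyz":[0,0,1],"rotation":[0,0,0]},{"gripper":0.42,"xyz":[0,0,1],"rotation":[0,0,0]},{"gripper":0.42,"xyz":[0,0,0],"rotation":[0,0,0]},{"gripper":0.42,"xyz":[0,0,0],"rotation":[0,0,0]},{"gripper":0.42,"xyz":[0,0,0],"rotation":[0,0,0]}]'
```

```text
time: 4.15
tcp_pos: [0.5113, 0.0727, 0.0833]
tcp_rot: [-3.141, -0.001, 1.646]
wrist_force: [-2.6, -0.8, 6.4]
grip_width: 0.0388
gripper_force: 3.1
time: 4.57
tcp_pos: [0.5113, 0.0727, 0.0831]
tcp_rot: [-3.142, -0.002, 1.646]
wrist_force: [-4.2, -0.4, 19.5]
grip_width: 0.0391
gripper_force: 9.7
```

The lid is against its stop: 19.5 N with the tips at 66 mm. I lift, go over the fastener and align with the slot.

```bash
python3 -m crank '[{"gripper":0.42,"xyz":[0,0,-20],"rotation":[0,0,0]},{"gripper":0.42,"xyz":[0,0,-32],"rotation":[0,0,0]},{"gripper":0.42,"xyz":[20,0,0],"rotation":[0,0,6.5]},{"gripper":0.42,"xyz":[0,0,0],"rotation":[0,0,6.5]},{"gripper":0.42,"xyz":[25,5,0],"rotation":[0,0,0]},{"gripper":0.42,"xyz":[25,6,0],"rotation":[0,0,0]},{"gripper":0.42,"xyz":[0,0,0],"rotation":[0,0,0]},{"gripper":0.42,"xyz":[0,0,0],"rotation":[0,0,0]}]'
python3 - <<'E'
from h import *
s=r.state(); print(s["tcp_pos"],s["tcp_rot"],s["joint_pos"].round(2))
cv2.imwrite("pics/s2.png",cv2.resize(r.grab_frame("side")[150:320,220:380,::-1],None,fx=3.5,fy=3.5,interpolation=2)); cv2.imwrite("pics/t2.png",cv2.resize(r.grab_frame("top")[180:350,200:420,::-1],None,fx=3.5,fy=3.5,interpolation=2))
E
```

```text
time: 5.23
tcp_pos: [0.5284, 0.1423, 0.1322]
tcp_rot: [-3.141, -0.001, 1.423]
wrist_force: [0.1, 0.0, 1.0]
grip_width: 0.0392
gripper_force: 0.0
[0.5283663  0.14230539 0.13223064] [-3.14097874e+00 -6.19839275e-04  1.42314057e+00] [-0.56  0.61  0.4   1.85 -0.34  0.74 -0.12]
```

View pics/s2.png

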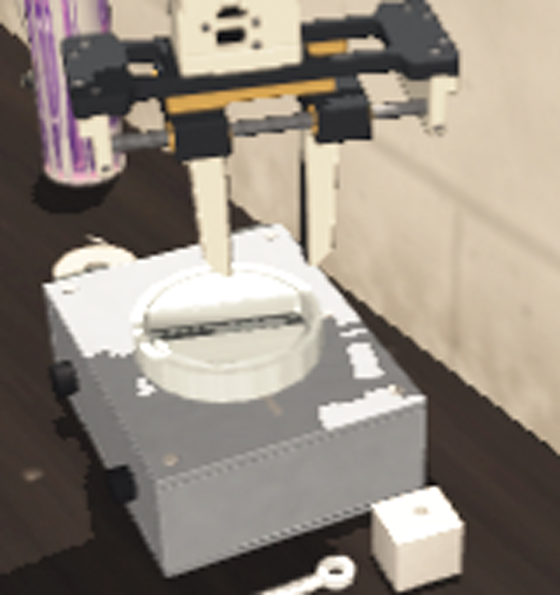

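The lid is shut, and the ring spans about x 133–323 in the crop. I moved about 22 mm too far along tool y, and the correction is easy. First I check the fastener centre against the model.

Run:
```python
from h import *
q=[.5058,.1486,1.6441,0]
im=cv2.imread("pics/s2.png")
pp=lambda P:((proj("side",case(q,P))-[220,150]+.5)*3.5-.5)
th=np.linspace(0,2*np.pi,60)
def dr(P,c):
    cv2.polylines(im,[np.round(pp(P)).astype(int)],True,c,1)
dr([[-.005+.051*np.cos(t),.051*np.sin(t),.084] for t in th],(0,0,255))
dr([[-.005+.046*np.cos(t),.046*np.sin(t),.084] for t in th],(0,255,0))
dr([[-.095,-.075,.066],[-.095,.075,.066],[.095,.075,.066],[.095,-.075,.066]],(255,0,0))
a=.22;c,s=np.cos(a),np.sin(a)
# cw by a: slot y-axis
R=lambda x,y:(-.005+c*x+s*y,-s*x+c*y,.084)
dr([R(-.015,-.041),R(-.015,.041),R(.015,.041),R(.015,-.041)],(255,0,255))
cv2.imwrite("pics/s2o.png",im)
```

```text
(no output)
```

View pics/s2o.png

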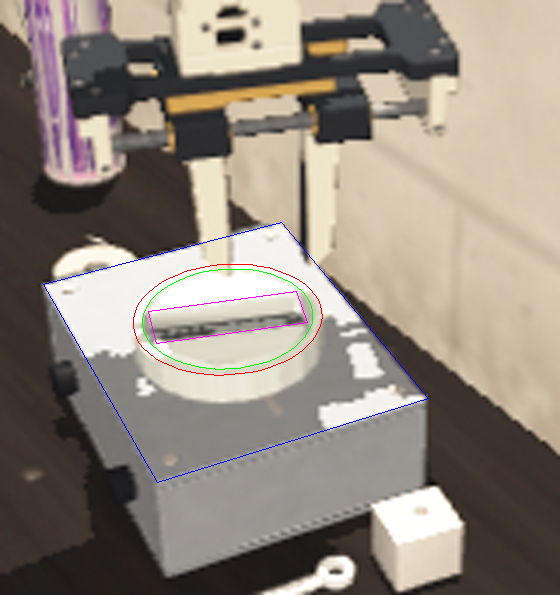

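The model matches the ring and slot well. I correct the position and go in.

```bash
python3 -m crank '[{"gripper":0.42,"xyz":[-2,-22,0],"rotation":[0,0,0]},{"gripper":0.42,"xyz":[0,0,0],"rotation":[0,0,0]},{"gripper":0.42,"xyz":[0,0,10],"rotation":[0,0,0]},{"gripper":0.42,"xyz":[0,0,10],"rotation":[0,0,0]},{"gripper":0.42,"xyz":[0,0,6],"rotation":[0,0,0]},{"gripper":0.42,"xyz":[0,0,5],"rotation":[0,0,0]},{"gripper":0.42,"xyz":[0,0,0],"rotation":[0,0,0]}]'
```

```text
time: 5.92
tcp_pos: [0.5061, 0.1411, 0.1001]
tcp_rot: [-3.139, 0.001, 1.419]
wrist_force: [-0.3, 0.3, -1.5]
grip_width: 0.0393
gripper_force: 0.0
```

```bash
python3 -m crank '[{"gripper":0.42,"xyz":[2,0,0],"rotation":[0,0,0]},{"gripper":0.42,"xyz":[0,0,4],"rotation":[0,0,0]},{"gripper":0.42,"xyz":[0,0,4],"rotation":[0,0,0]},{"gripper":0.42,"xyz":[0,0,1],"rotation":[0,0,0]},{"gripper":0.42,"xyz":[0,0,0],"rotation":[0,0,0]}]'
```

```text
time: 6.33
tcp_pos: [0.5066, 0.1435, 0.0923]
tcp_rot: [-3.141, 0.0, 1.419]
wrist_force: [-0.4, 0.8, -0.1]
grip_width: 0.0388
gripper_force: 0.0
```

```bash
python3 -m crank '[{"gripper":0.42,"xyz":[0,0,0],"rotation":[0,0,6]},{"gripper":0.42,"xyz":[0,0,0],"rotation":[0,0,6]},{"gripper":0.42,"xyz":[0,0,0],"rotation":[0,0,6]},{"gripper":0.42,"xyz":[0,0,0],"rotation":[0,0,6]},{"gripper":0.42,"xyz":[0,0,0],"rotation":[0,0,6]},{"gripper":0.42,"xyz":[0,0,0],"rotation":[0,0,6]},{"gripper":0.42,"xyz":[0,0,0],"rotation":[0,0,0]}]'
python3 -c "
from rig import r;s=r.state();print(s['wrist_torque'],s['joint_pos'].round(2))"
```

```text
time: 6.92
tcp_pos: [0.5073, 0.144, 0.0928]
tcp_rot: [3.141, -0.001, 0.79]
wrist_force: [-0.2, 0.5, -0.4]
grip_width: 0.0391
gripper_force: 0.3
[0.06833265 0.07156818 0.03935183] [-0.67  0.68  0.54  1.94 -0.55  0.67 -0.56]
```

```bash
python3 -m crank '[{"gripper":0.42,"xyz":[0,0,0],"rotation":[0,0,6]},{"gripper":0.42,"xyz":[0,0,0],"rotation":[0,0,6]},{"gripper":0.42,"xyz":[0,0,0],"rotation":[0,0,6]},{"gripper":0.42,"xyz":[0,0,0],"rotation":[0,0,6]},{"gripper":0.42,"xyz":[0,0,0],"rotation":[0,0,6]},{"gripper":0.42,"xyz":[0,0,0],"rotation":[0,0,6]},{"gripper":0.42,"xyz":[0,0,0],"rotation":[0,0,6]},{"gripper":0.42,"xyz":[0,0,0],"rotation":[0,0,0]}]'
python3 -c "
from rig import r;s=r.state();print(s['wrist_torque'],s['joint_pos'].round(2))"
python3 -m crank '[{"gripper":0.42,"xyz":[0,0,0],"rotation":[0,0,4]},{"gripper":0.42,"xyz":[0,0,0],"rotation":[0,0,4]},{"gripper":0.42,"xyz":[0,0,0],"rotation":[0,0,0]}]'
python3 -c "
from rig import r;s=r.state();print(s['wrist_torque'],s['joint_pos'].round(2))"
```

```text
time: 7.58
tcp_pos: [0.5062, 0.1432, 0.0925]
tcp_rot: [3.141, 0.001, 0.058]
wrist_force: [-0.5, -0.8, 0.3]
grip_width: 0.0386
gripper_force: 0.4
[-0.15720898  0.29774841  0.04985923] [-0.78  0.74  0.75  1.95 -0.74  0.75 -1.11]
time: 7.83
tcp_pos: [0.506, 0.1432, 0.0925]
tcp_rot: [3.141, 0.002, -0.079]
wrist_force: [-1.9, -0.5, 0.1]
grip_width: 0.0393
gripper_force: 0.9
[-0.15571762  0.51664439  0.01888926] [-0.8   0.75  0.79  1.95 -0.77  0.77 -1.21]
```

```bash
for i in 1; do python3 -m crank '[{"gripper":0.42,"xyz":[0,0,0],"rotation":[0,0,4]},{"gripper":0.42,"xyz":[0,0,0],"rotation":[0,0,4]},{"gripper":0.42,"xyz":[0,0,0],"rotation":[0,0,0]},{"gripper":0.42,"xyz":[0,0,0],"rotation":[0,0,0]}]'; done
python3 - <<'E'
from h import *
s=r.state();print(s['wrist_torque'],s['joint_efforts'].round(2))
cv2.imwrite("pics/s3.png",cv2.resize(r.grab_frame("side")[190:300,230:360,::-1],None,fx=4.5,fy=4.5,interpolation=2))
E
```

```text
time: 8.17
tcp_pos: [0.5056, 0.1438, 0.0925]
tcp_rot: [3.139, 0.003, -0.207]
wrist_force: [-4.2, -1.5, 3.2]
grip_width: 0.039
gripper_force: 39.4
[-0.45418286  1.05838962  2.51695196] [  2.07 -37.53  10.22  -9.83  -2.59  -0.88  -2.51]
```

View pics/s3.png

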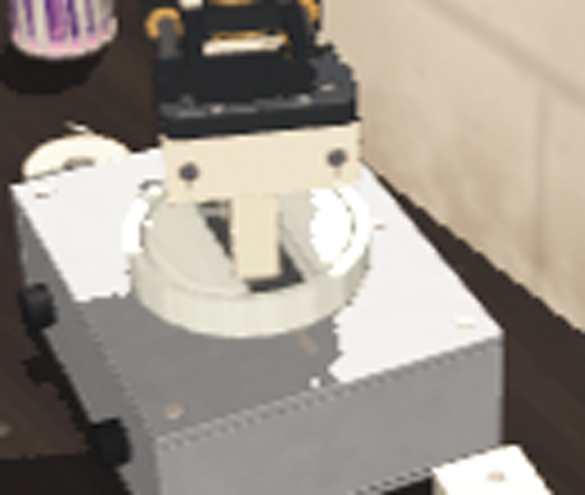

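The slot now runs front to back and torque has risen to 2.5 N m, so the fastener is at its hard stop. I back off and lift out.

```bash
python3 -m crank '[{"gripper":0.42,"xyz":[0,0,0],"rotation":[0,0,-5]},{"gripper":0.42,"xyz":[0,0,0],"rotation":[0,0,-5]},{"gripper":0.42,"xyz":[0,0,-10],"rotation":[0,0,0]},{"gripper":0.42,"xyz":[0,0,-20],"rotation":[0,0,0]},{"gripper":0.42,"xyz":[0,0,-35],"rotation":[0,0,0]},{"gripper":0.42,"xyz":[0,0,-35],"rotation":[0,0,0]},{"gripper":0.42,"xyz":[0,0,0],"rotation":[0,0,0]},{"gripper":0.42,"xyz":[0,0,0],"rotation":[0,0,0]}]'
python3 - <<'E'
from h import *
cv2.imwrite("pics/s4.png",cv2.resize(r.grab_frame("side")[190:330,230:370,::-1],None,fx=4,fy=4,interpolation=2))
E
```

```text
time: 8.88
tcp_pos: [0.5089, 0.1437, 0.1952]
tcp_rot: [-3.138, -0.007, -0.052]
wrist_force: [-0.2, 0.1, -0.7]
grip_width: 0.0392
gripper_force: 0.0
```

View pics/s4.png

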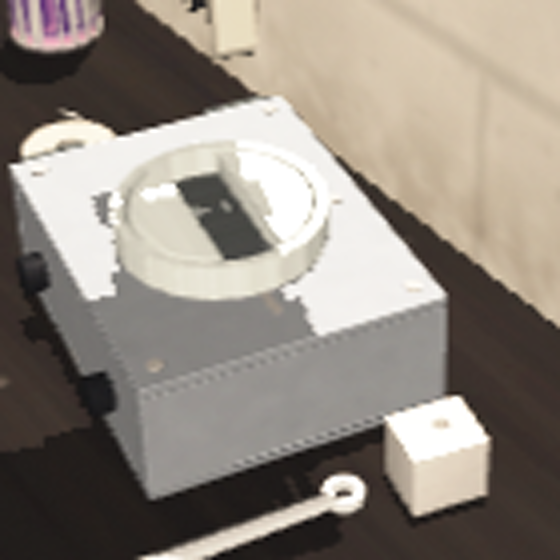

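The lid is shut and the slot runs front to back, from (195,185) to (250,250), parallel to the case sides. The spanner, the alloy block and the visible part of the reel look unmoved, and the gripper is clear.

```bash
python3 -c "
from rig import r;print(r.hand_in())"
```

```text
the job is handed in; nothing more can be done
None
```

I pushed the lid shut against its stop, then turned the fastener clockwise to its hard stop and handed the job in with the gripper clear; the hand-in returned no verdict, and I did not check the loose PVC offcut or tape roll afterwards (the spanner, block and reel looked unmoved).

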